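# Seat the red bit case in the empty bench holder

## Robot

A 7-joint arm with a two-finger parallel gripper is mounted at the origin on a cart in front of the work surface, level with it; the furniture and walls round the work are solid. World frame = base frame: x ahead of the robot, y to its left, z up, the work surface at z = 0. Lengths are in m, angles in rad, forces in N, time in s.
With the tool pointing down it reaches from about 0.4 to 0.875 m from the base axis. Payload 19.3 kg.
Tool frame: the origin (TCP) lies at the very end of the fingers, on their centre line; the grasp point (between the pads) lies 19 mm behind it; z points along the fingers, y is the line along which they close (so a half turn about z gives the same grasp; the last joint's range is limited). The gripper opens to 85 mm and grips with 20 to 120 N. Pads are 22 mm wide; open, the fingers measure 114 mm over their backs; the gripper's body (76 mm by 85 mm) begins 54 mm behind the grasp point. The pads swing forward as they close: fully open they stand 13 mm farther back than shut.
Start: joints at [-1.282, 0.521, -0.036, 1.599, 0.021, 1.021, -0.113], TCP at [0.219, 0.585, 0.231] pointing down, gripper open.
Joint ranges: [-2.91, 2.91], [-0.3, 2.13], [-1.5, 1.42], [0.17, 2.43], [-1.26, 4.41], [0.16, 1.93], [-2.52, 2.52]. Speed limits (rad/s): [1.89, 1.89, 2.39, 2.39, 3.01, 3.01, 3.01].

## Interface

Orientations are given as [roll, pitch, yaw] about the fixed x, y, z axes, in that order (R = Rz(yaw) Ry(pitch) Rx(roll)).
In Python, from workcell import bot gives the robot as it stands. The module is installed in compiled form; this text tells all that it offers.
- The arm moves only by the tool apply_moves, never from a script. Its arguments are lists of equal length, an entry for each row: "claw": the finger opening in m, from 0 to 0.0854; "xyz": the shift along the tool's x, y, z in m, a list of three; "twist": the turn, a rotation vector about the tool's x, y, z in rad, a list of three. A call has 1 to 20 rows; each row shifts and turns the commanded pose from where the row before left it, along the tool's axes as they then stand; what a row does not reach is not made up. A row lasts 1/10 s, in which the tool goes at most 50 mm and 8.59 degrees, less where a joint would pass 70% of its speed; a pose out of reach is approached as far as the arm can. A call with a gripper value outside its range is refused whole. The fingers move at their own pace and stop on an object; "force" is the grip in N (left out, the last holds). Time passes only in rows, so rows that do not move let the fingers close. It gives the time, the measured TCP pose, the force, the opening and the grip force at its end, in the units of the state.
- bot.observe(): the state, without advancing time (a new reading comes with each control period).
- bot.grab_frame(name): name is "side" or "top"; returns a dict with "img" (400x640x3 uint8, red, green, blue), "vfov" (degrees; the focal length in pixels is half the picture's height over the tangent of half this angle, whatever the lens; pixels are square), "cx", "cy" (the principal point, pixels), "distortion" ([k1, k2, p1, p2, k3] as OpenCV has them; the pictures are not rectified), "view" (4x4, takes a point from world to camera coordinates). Camera axes: x right, y up, looking along -z (the intrinsics and any distortion apply to the point x, -y, -z); pixel columns grow to the right and rows downward; lengths in m; the calibration is good to about 2 mm. A picture is of the moment at which its call begins. There is no depth.
- bot.job_done(): hands the job in; it is judged then, once.
Trained networks look in the newest picture that a camera, given by its name, has taken for a name from the list of things; names that differ only in an ending like _2 or _b are one class to them, and where a whole thing is asked for, a point or a joint stands for the part that bears it (a point fixed in the world has none). Each returns a list of dicts, best first, with "score" (0 to 1); they miss things now and then, are a little off and sometimes report something else, mostly with a low value. They report only what shows in the picture. A call takes as long as a camera call. They do not tell look-alikes from the thing itself.
- bot.find_in(camera, query): "position" ([x, y, z] in m, in world coordinates, good to about 4 mm: the middle of the surface that is visible of it).
The state is a dict: "clock": time; "qpos": joint angles; "qd": joint speeds; "joint_efforts": joint torques, N m; "position": TCP position; "tool_rot": TCP orientation; "force": force on the tool from outside, world axes, zero at the start; "moment": the same for the moment, N m; "grip_width": finger opening in m; "finger_force": force on a finger pad.
Only numpy, scipy, OpenCV 4.12 (cv2) and the standard library are available. Lean on these libraries where they do the work, as an engineer would, in place of code of your own. Each camera call takes 0.05 s, during which the arm holds its last target. There are 200 camera calls.

## Task

Put the red flat bit case away in the empty upright holder: with the case in the gripper and still leaning, tip its lower edge into the mouth of the slot, then straighten it upright, push it gently down until it stands on the bottom of the slot, and let go. Leave the blue case leaning in its rest and the yellow case in its own holder.

Things in the scene. Friction and masses are not known exactly. Their poses are not given: they have to be found in the camera images.
- red_case: Flat red case, 14 x 72 x 120 mm (x thickness, y width, z height), 105 to 210 g. Origin: centre of its 14 x 72 underside; +z up through it to its top. Starts in a grey rest, leaning 0.42 rad, top toward the robot (own -x side), underside 18 mm up. The rest covers its lower 60 mm; pinch the free upper 60 mm across x. It draws out along its own +z.
- blue_case: The same case in blue, leaning in an identical rest beside the red one (red and blue may change places). Same origin and axes. Not to be moved.
- yellow_case: The same case in yellow, already standing upright in a second, identical holder (the two holders may change places). Same origin and axes. Not to be moved.
- empty_holder: Fixed grey holder with nothing in it, 53 x 112 mm on a wider foot plate. Origin on the bench under the slot's centre, z up, slot along y. Slot x -9.5..9.5, y -48..48 mm, floor z = 8, rim z = 58 mm. From z = 44 up both long sides are chamfered: mouth 43 mm wide at the rim. A seated case has its origin at (0, 0, 8 mm) and its x along the holder's x, either way round.
Things that resemble listed ones, but are neither listed nor needed, are in the scene too. What is shaped like the red_case but green is not meant.

How it is judged:
By the outcome, as a careful person would: the job done as asked, in the order asked, and still so for the second after the job is handed in, with the robot touching nothing.
It also fails if it takes over 45 s, if anything falls off the work surface, if the arm or the gripper's body presses on something with over 40 N, if the wrist force passes 120 N, or if a joint passes its speed limit or range.

## Working session

There is one attempt and no reset: what is moved stays moved. The work goes in short steps, Python scripts to look and compute and a tool call to move; the robot and the scene stay as the last step left them, time stands still between calls to the robot, and variables do not carry over. Pictures are saved under pics/ and viewed, at most 11 in all, crops included, and the job is handed in when it is done.

Besides the shell and the picture viewer there is one more tool, called as name(argument=value, ...) on one line, values as JSON. apply_moves: Moves the arm, as the interface text tells. Its arguments: {"type":"object","properties":{"claw":{"type":"array"},"xyz":{"type":"array"},"twist":{"type":"array"},"force":{"type":"number"}},"required":["claw","xyz","twist"]}

```bash
mkdir -p pics
python3 - <<'E'
from workcell import bot
import cv2,pickle
print(bot.observe())
for c in("side","top"):
    f=bot.grab_frame(c); cv2.imwrite(f"pics/{c}0.png",f["img"][:,:,::-1]); pickle.dump(f,open(c+"0.pkl","wb"))
    print(c,f["vfov"],f["cx"],f["cy"],f["distortion"],f["view"])
    for q in("red_case","blue_case","yellow_case","empty_holder"):
        for d in bot.find_in(c,q): print(q,d)
E
```

```text
{'clock': 0.0, 'qpos': array([-1.28220502,  0.52203062, -0.03633154,  1.59994894,  0.02122473,
        1.02109009, -0.11280596]), 'qd': array([-0.00176174,  0.00203915, -0.00129939, -0.00058438, -0.00137972,
        0.00044214, -0.0020297 ]), 'joint_efforts': array([-3.04864470e-04, -9.27110624e+01,  1.97991170e+00, -3.69954944e+01,
        1.78517879e-02,  7.86799559e-03, -8.56541965e-05]), 'position': array([0.21939293, 0.58490103, 0.23073649]), 'tool_rot': array([-3.14050549e+00,  9.49502597e-05,  2.78280092e+00]), 'force': array([ 0.40883162,  0.75042371, -0.26541741]), 'moment': array([-0.01985122,  0.05779079, -0.03416235]), 'finger_force': 0.0, 'grip_width': 0.08575446179283326}
side 52.25832604755304 324.84561488016175 200.69794552593987 [-0.0770272  0.         0.         0.         0.       ] [[ 9.89998606e-01 -1.41073910e-01 -9.55369484e-04 -4.95494777e-01]
 [ 6.38034189e-02  4.41685762e-01  8.94898213e-01 -6.42034543e-02]
 [-1.25824816e-01 -8.86008939e-01  4.46269287e-01 -1.03575934e+00]
 [ 0.00000000e+00  0.00000000e+00  0.00000000e+00  1.00000000e+00]]
red_case {'positio
[... 636 characters left out ...]
977622  0.01383322 -0.00467789]
 [ 0.99017875 -0.01392626  0.13911184 -0.47832977]
 [-0.13888807  0.0159238   0.99018005 -1.0249679 ]
 [ 0.          0.          0.          1.        ]]
red_case {'position': [0.3661, -0.1145, 0.0102], 'score': 0.83}
red_case {'position': [0.5231, 0.1161, 0.1114], 'score': 0.6}
red_case {'position': [0.3595, 0.1352, 0.017], 'score': 0.57}
red_case {'position': [0.3688, 0.3016, 0.0124], 'score': 0.57}
blue_case {'position': [0.5298, 0.2844, 0.1131], 'score': 0.62}
yellow_case {'position': [0.5158, -0.1396, 0.1195], 'score': 0.89}
yellow_case {'position': [0.5223, 0.1155, 0.111], 'score': 0.69}
empty_holder {'position': [0.4837, -0.3094, 0.0296], 'score': 0.82}
```

View pics/side0.png

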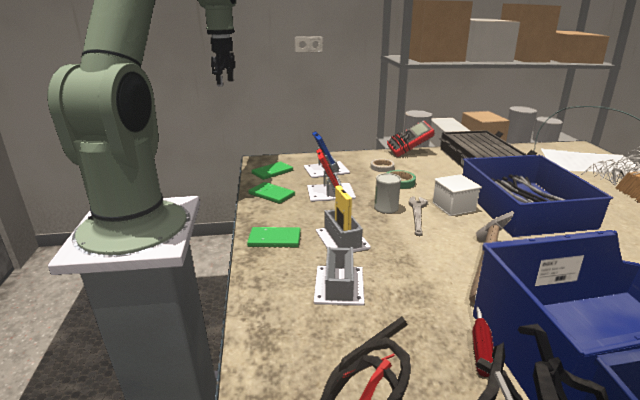

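View pics/top0.png

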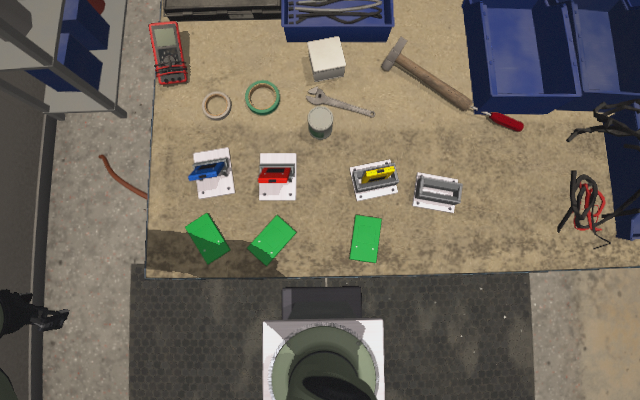

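Run:
```python
import cv2,numpy as np
t=cv2.imread("pics/top0.png");s=cv2.imread("pics/side0.png")
a=cv2.resize(t[145:215,250:310],None,fx=6.5,fy=6.5,interpolation=2)
b=cv2.resize(t[165:220,405:470],None,fx=6,fy=6,interpolation=2)
c=np.zeros((a.shape[0],a.shape[1]+b.shape[1],3),np.uint8);c[:,:a.shape[1]]=a;c[:b.shape[0],a.shape[1]:]=b
cv2.imwrite("pics/c1.png",c)
a=cv2.resize(s[140:210,295:360],None,fx=6,fy=6,interpolation=2)
b=cv2.resize(s[235:310,305:375],None,fx=5.7,fy=5.7,interpolation=2)
c=np.zeros((max(a.shape[0],b.shape[0]),a.shape[1]+b.shape[1],3),np.uint8);c[:a.shape[0],:a.shape[1]]=a;c[:b.shape[0],a.shape[1]:]=b
cv2.imwrite("pics/c2.png",c)
```

```text
(no output)
```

View pics/c1.png

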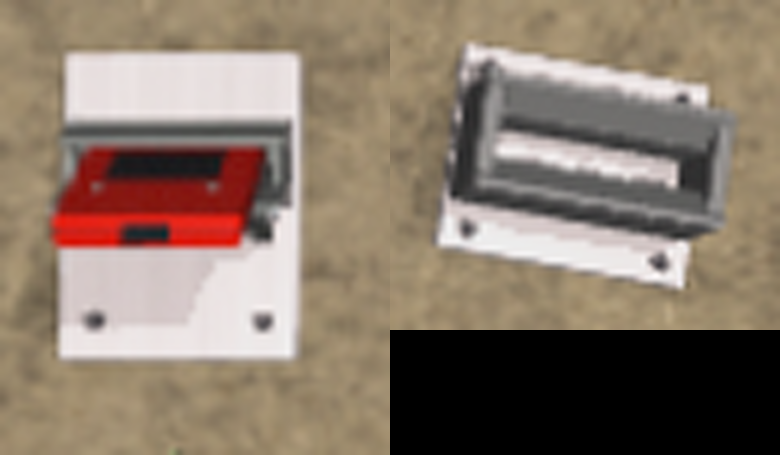

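View pics/c2.png

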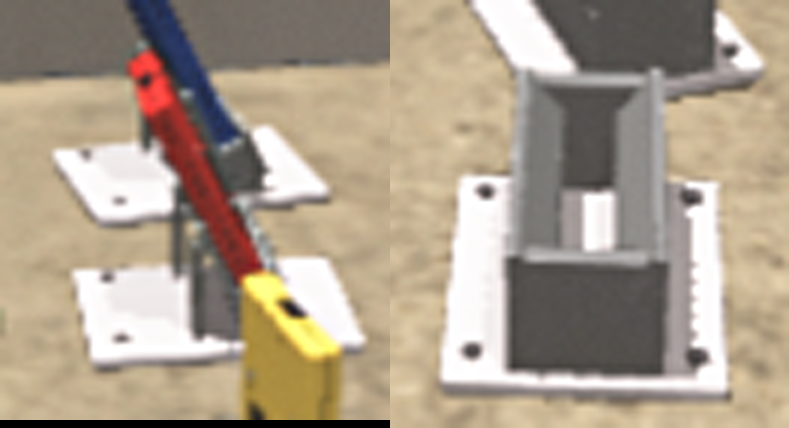

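```bash
cat > h.py <<'E'
import numpy as np,cv2,pickle
from scipy.optimize import least_squares
from scipy.spatial.transform import Rotation as R
def proj(f,P):
    V=f["view"];p=np.atleast_2d(P)@V[:3,:3].T+V[:3,3];p=p*[1,-1,-1]
    F=200/np.tan(np.radians(f["vfov"]/2));K=np.array([[F,0,f["cx"]],[0,F,f["cy"]],[0,0,1.]])
    return cv2.projectPoints(p.reshape(-1,1,3),np.zeros(3),np.zeros(3),K,np.array(f["distortion"],float))[0].reshape(-1,2)
def px(uv,off,s): return (np.array(uv,float)+.5)/s-.5+np.array(off)
E
python3 - <<'E'
from h import *
T=pickle.load(open("top0.pkl","rb"));S=pickle.load(open("side0.pkl","rb"))
for f in(T,S):print(-f["view"][:3,:3].T@f["view"][:3,3])
rt=px([(52,213),(245,214),(53,246),(240,246)],(250,145),6.5)
rs=px([(128,62),(157,52),(175,98),(143,118)],(295,140),6)
plate=px([(66,52),(300,52),(298,357),(58,357)],(250,145),6.5)
A=np.array([(7,36,120),(7,-36,120),(-7,36,120),(-7,-36,120)])/1e3
B=np.array([(-7,36,120),(7,36,120),(7,-36,120),(-7,-36,120)])/1e3
def rc(p,M):return R.from_euler("z",p[2]).apply(R.from_euler("y",-.42).apply(M))+[p[0],p[1],.018]
def pl(p,c):
    hx,hy=c[2],c[3];M=np.array([(hx,hy,0),(hx,-hy,0),(-hx,-hy,0),(-hx,hy,0)])
    return R.from_euler("z",p[2]).apply(M)+[c[0],c[1],.005]
g=lambda p:np.r_[(proj(T,rc(p,A))-rt).ravel(),(proj(S,rc(p,B))-rs).ravel(),(proj(T,pl(p,p[3:]))-plate).ravel()]
r=least_squares(g,[.56,.11,0,.52,.11,.06,.045]);print("red",r.x.round(4),r.fun.round(1))
ht=px(np.array([(497,65),(735,112),(722,232),(470,195)])-[390,0],(405,165),6)
hs=px(np.array([(518,72),(662,70),(667,262),(508,255)])-[390,0],(305,235),5.7)
pt=px(np.array([(468,42),(708,88),(685,288),(438,245)])-[390,0],(405,165),6)
ps=px(np.array([(462,178),(717,183),(727,392),(443,388)])-[390,0],(305,235),5.7)
def box(p,hx,hy,z):return R.from_euler("z",p[2]).apply(np.array([(hx,hy,z),(hx,-hy,z),(-hx,-hy,z),(-hx,hy,z)]))+[p[0],p[1],0]
o=[3,0,1,2]
def g(p):
    a=box(p,.0265,.056,.058);b=box(p,p[3],p[4],.005);o=[3,0,1,2]
    return np.r_[(proj(T,a)-ht).ravel(),(proj(S,a[o])-hs).ravel(),(proj(T,b)-pt).ravel(),(proj(S,b[o])-ps).ravel()]
r=least_squares(g,[.48,-.32,-.17,.045,.06]);print("holder",r.x.round(4),r.fun.round(1))
E
```

```text
[0.33120129 0.0049832  1.08150882]
[ 0.36431131 -0.95923567  0.51920976]
red [ 0.5518  0.1174 -0.0163  0.5363  0.1191  0.0653  0.0499] [-0.2 -0.2 -0.2 -0.3 -0.1  0.3  0.7  0.4  0.2 -0.1 -0.3 -0.5 -0.2  0.5
  0.5 -0.7 -0.  -0.   0.1  0.  -0.1  0.   0.  -0. ]
holder [ 0.4847 -0.3134 -0.1847  0.0473  0.0579] [-1.1  0.5  0.7 -0.1  0.5 -0.4  0.7 -1.4 -0.  -1.   0.3 -0.1  0.5 -0.3
 -0.6  0.2 -0.7  0.5  0.1 -0.1 -0.2  0.1 -0.4  0.2  0.   0.6 -0.4  0.8
  0.1  0.4 -0.3 -0.3]
```

```bash
cat >> h.py <<'E'
def caseR(yaw,lean): return R.from_euler("z",yaw)*R.from_euler("y",-lean)
FL=R.from_matrix(np.array([[0,1,0],[1,0,0],[0,0,-1]]).T) # tool x=case y, y=case x, z=-case z
def tool(o,yaw,lean,h): # TCP pose for case origin o gripped with TCP at case height h
    C=caseR(yaw,lean);return np.array(o)+C.apply([0,0,h]),C*FL
def delta(p0,R0,p1,R1,n=""):
    print(n,"shift tool",(R0.inv().apply(p1-p0)*1000).round(1),"mm; rotvec",(R0.inv()*R1).as_rotvec().round(4))
def cur(bot):
    s=bot.observe();print(s["clock"],s["position"].round(4),s["tool_rot"].round(3),s["force"].round(1),s["grip_width"],s["finger_force"],s["qpos"].round(2))
    return s["position"],R.from_euler("xyz",s["tool_rot"])
RED=[.5518,.1174,.018]
HOL=np.array([.485,-.3134]);HY=-.185
E
python3 - <<'E'
from h import *
from workcell import bot
p,r=cur(bot)
q,t=tool(RED,-.016,.42,.176)
print(q);delta(p,r,q+[0,0,.05],t,"pre")
delta(q+[0,0,.05],t,q,t)
E
```

```text
0.5 [0.2195 0.5852 0.2312] [-3.141  0.     2.783] [-0.5 -0.4 -0.1] 0.08549766776798766 0.0 [-1.28  0.52 -0.04  1.6   0.02  1.02 -0.11]
[0.48004335 0.1185482  0.17870365]
pre shift tool [-407.8 -345.4    2.6] mm; rotvec [-0.3656 -0.2576  1.209 ]
 shift tool [  0.  -20.4  45.7] mm; rotvec [0. 0. 0.]
```

apply_moves(claw=[0.045, 0.045, 0.045, 0.045, 0.045, 0.045, 0.045, 0.045, 0.045, 0.045, 0.045, 0.045, 0.045, 0.045, 0.045, 0.045, 0.045, 0.045], xyz=[[-0.0226, -0.0192, 0], [-0.0226, -0.0192, 0], [-0.0226, -0.0192, 0], [-0.0226, -0.0192, 0], [-0.0226, -0.0192, 0], [-0.0226, -0.0192, 0], [-0.0226, -0.0192, 0], [-0.0226, -0.0192, 0], [-0.0226, -0.0192, 0], [-0.0226, -0.0192, 0], [-0.0226, -0.0192, 0], [-0.0226, -0.0192, 0], [-0.0226, -0.0192, 0], [-0.0226, -0.0192, 0], [-0.0226, -0.0192, 0], [-0.0226, -0.0192, 0], [-0.0226, -0.0192, 0], [-0.0226, -0.0192, 0]], twist=[[0, 0, 0], [0, 0, 0], [0, 0, 0], [0, 0, 0], [0, 0, 0], [0, 0, 0], [0, 0, 0], [0, 0, 0], [0, 0, 0], [0, 0, 0], [0, 0, 0], [0, 0, 0], [0, 0, 0], [0, 0, 0], [0, 0, 0], [0, 0, 0], [0, 0, 0], [0, 0, 0]])

```text
clock: 2.3
position: [0.4795, 0.1176, 0.2315]
tool_rot: [3.141, 0.0, 2.783]
force: [-0.3, 0.5, -0.2]
grip_width: 0.0453
finger_force: 0.0
```

apply_moves(claw=[0.045, 0.045, 0.045, 0.045, 0.045, 0.045, 0.045, 0.045, 0.045, 0.045, 0.045, 0.045, 0.045], xyz=[[0, 0, 0], [0, 0, 0], [0, 0, 0], [0, 0, 0], [0, 0, 0], [0, 0, 0], [0, 0, 0], [0, 0, 0], [0, 0, 0], [0, 0, 0], [0, 0, 0], [0, 0, 0], [0, 0, 0]], twist=[[-0.0305, -0.0215, 0.1008], [-0.0305, -0.0215, 0.1008], [-0.0305, -0.0215, 0.1008], [-0.0305, -0.0215, 0.1008], [-0.0305, -0.0215, 0.1008], [-0.0305, -0.0215, 0.1008], [-0.0305, -0.0215, 0.1008], [-0.0305, -0.0215, 0.1008], [-0.0305, -0.0215, 0.1008], [-0.0305, -0.0215, 0.1008], [-0.0305, -0.0215, 0.1008], [-0.0305, -0.0215, 0.1008], [0, 0, 0]])

```text
clock: 3.6
position: [0.4783, 0.1198, 0.2311]
tool_rot: [2.721, -0.001, 1.553]
force: [-0.3, -0.7, 0.6]
grip_width: 0.045
finger_force: 0.0
```

Run:
```python
from h import *
from workcell import bot
p,r=cur(bot)
q,t=tool(RED,-.016,.42,.176)
delta(p,r,q,t,"pre");
q,t=tool(RED,-.016,.42,.076); delta(p,r,q,t,"grasp")
f=bot.grab_frame("side");s=f["img"][100:225,250:400]
g=bot.grab_frame("top");u=g["img"][110:235,220:370]
c=np.hstack([cv2.resize(a,None,fx=2.6,fy=2.6,interpolation=2) for a in(s,u)]);cv2.imwrite("pics/pre.png",c[:,:,::-1])
```

```text
3.6 [0.4783 0.1198 0.2311] [ 2.721e+00 -1.000e-03  1.553e+00] [-0.3 -0.7  0.6] 0.04501796534846969 0.0 [-1.01  0.17  0.58  2.28  0.28  0.35 -0.72]
pre shift tool [ -1.3 -19.8  48.6] mm; rotvec [ 0.0006 -0.0003 -0.0018]
grasp shift tool [ -1.3 -19.8 148.6] mm; rotvec [ 0.0006 -0.0003 -0.0018]
```

apply_moves(claw=[0.045, 0.045, 0.045, 0.045], xyz=[[-0.0013, -0.0198, 0], [0, 0, 0.024], [0, 0, 0.0246], [0, 0, 0]], twist=[[0, 0, 0], [0, 0, 0], [0, 0, 0], [0, 0, 0]])

```text
clock: 4.1
position: [0.481, 0.1163, 0.177]
tool_rot: [2.724, 0.003, 1.556]
force: [-0.0, -1.0, 0.5]
grip_width: 0.0448
finger_force: 0.0
```

Run:
```python
from h import *
from workcell import bot
p,r=cur(bot)
q,t=tool(RED,-.016,.42,.076); delta(p,r,q,t,"grasp")
f=bot.grab_frame("side");s=f["img"][100:225,250:400]
g=bot.grab_frame("top");u=g["img"][110:235,220:370]
c=np.hstack([cv2.resize(a,None,fx=2.6,fy=2.6,interpolation=2) for a in(s,u)]);cv2.imwrite("pics/pre.png",c[:,:,::-1])
```

```text
4.1 [0.481  0.1163 0.177 ] [2.724 0.003 1.556] [-0.  -1.   0.5] 0.044815009196254633 0.0 [-0.92  0.3   0.51  2.33  0.23  0.18 -0.69]
grasp shift tool [ 2.5 -0.  98. ] mm; rotvec [-0.0022  0.0026  0.0024]
```

View pics/pre.png

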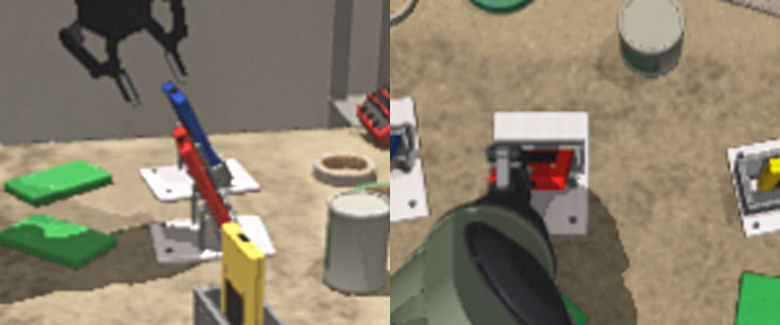

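apply_moves(claw=[0.045, 0.045, 0.045], xyz=[[0.0025, 0, 0.02], [0, 0, 0.02], [0, 0, 0]], twist=[[0, 0, 0], [0, 0, 0], [0, 0, 0]])

```text
clock: 4.5
position: [0.4904, 0.1152, 0.159]
tool_rot: [2.721, 0.01, 1.552]
force: [-0.7, 0.2, 0.1]
grip_width: 0.045
finger_force: 0.0
```

Run:
```python
from h import *
from workcell import bot
p,r=cur(bot)
q,t=tool(RED,-.016,.42,.076); delta(p,r,q,t,"grasp")
```

```text
4.5 [0.4904 0.1152 0.159 ] [2.721 0.01  1.552] [-0.7  0.2  0.1] 0.04498214941885458 0.0 [-0.73  0.33  0.3   2.32  0.66  0.17 -1.12]
grasp shift tool [ 3.9 -1.5 77.7] mm; rotvec [0.0005 0.0103 0.0018]
```

apply_moves(claw=[0.045, 0.045, 0.045, 0.045], xyz=[[0, 0, 0], [0, 0, 0], [0, 0, 0], [0, 0, 0]], twist=[[0, -0.08, 0], [0, -0.08, 0], [0, -0.08, 0], [0, 0, 0]])

```text
clock: 4.9
position: [0.4895, 0.1184, 0.159]
tool_rot: [2.711, 0.229, 1.456]
force: [-0.1, -0.2, -0.1]
grip_width: 0.0454
finger_force: 0.0
```

```bash
cat >> h.py <<'E'
def tool(o,yaw,lean,h=.095,tilt=0.25): # grasp point at case height h, tilt about pinch axis
    C=caseR(yaw,lean);T=C*FL*R.from_rotvec([0,-tilt,0]);return np.array(o)+C.apply([0,0,h])+T.apply([0,0,.019]),T
E
python3 - <<'E'
from h import *
from workcell import bot
p,r=cur(bot)
for h in(.195,.155,.095):
  q,t=tool(RED,-.016,.42,h); delta(p,r,q,t,"grasp")
E
```

```text
4.9 [0.4895 0.1184 0.159 ] [2.711 0.229 1.456] [-0.1 -0.2 -0.1] 0.04537620031399395 0.0 [-1.03  0.43  0.48  2.25  0.69  0.4  -1.3 ]
grasp shift tool [-10.   -0.7 -20.6] mm; rotvec [-0.0002 -0.0009  0.005 ]
grasp shift tool [-0.2 -0.6 18.2] mm; rotvec [-0.0002 -0.0009  0.005 ]
grasp shift tool [14.6 -0.5 76.3] mm; rotvec [-0.0002 -0.0009  0.005 ]
```

apply_moves(claw=[0.045, 0.045, 0.045, 0.045, 0.045, 0.045, 0.045], xyz=[[0, -0.0005, 0.0162], [0.003, 0, 0.012], [0.003, 0, 0.012], [0.003, 0, 0.012], [0.003, 0, 0.012], [0.0026, 0, 0.012], [0, 0, 0]], twist=[[0, 0, 0.005], [0, 0, 0], [0, 0, 0], [0, 0, 0], [0, 0, 0], [0, 0, 0], [0, 0, 0]])

```text
clock: 5.6
position: [0.5209, 0.1101, 0.0875]
tool_rot: [2.71, 0.226, 1.448]
force: [0.9, 0.5, -0.2]
grip_width: 0.0454
finger_force: 0.0
```

Run:
```python
from h import *
from workcell import bot
p,r=cur(bot)
q,t=tool(RED,-.016,.42); delta(p,r,q,t,"grasp")
f=bot.grab_frame("side");s=f["img"][100:225,250:400]
g=bot.grab_frame("top");u=g["img"][110:235,220:370]
c=np.hstack([cv2.resize(a,None,fx=2.6,fy=2.6,interpolation=2) for a in(s,u)]);cv2.imwrite("pics/gr.png",c[:,:,::-1])
```

```text
5.6 [0.5209 0.1101 0.0875] [2.71  0.226 1.448] [ 0.9  0.5 -0.2] 0.045351547927991016 0.0 [-0.99  0.64  0.53  2.23  0.79  0.19 -1.42]
grasp shift tool [ 2.9 -0.2 -1.3] mm; rotvec [-0.0008 -0.0008 -0.0037]
```

View pics/gr.png

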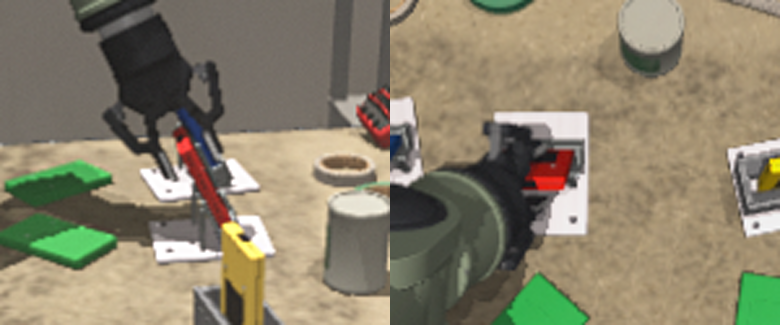

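apply_moves(claw=[0.012, 0.012, 0.012, 0.012, 0.012, 0.012, 0.012, 0.012], xyz=[[0.0025, 0, 0], [0, 0, 0], [0, 0, 0], [0, 0, 0], [0, 0, 0], [0, 0, 0], [0, 0, 0], [0, 0, 0]], twist=[[0, 0, 0], [0, 0, 0], [0, 0, 0], [0, 0, 0], [0, 0, 0], [0, 0, 0], [0, 0, 0], [0, 0, 0]], force=60)

```text
clock: 6.5
position: [0.5221, 0.1138, 0.0878]
tool_rot: [2.708, 0.224, 1.448]
force: [2.9, 0.8, 8.7]
grip_width: 0.0132
finger_force: 59.8
```

Run:
```python
from h import *
from workcell import bot
p,r=cur(bot)
q,t=tool(RED,-.016,.42); delta(p,r,q,t,"grasp")
q,t=tool(RED,-.016,.42,.195); delta(p,r,q,t,"out")
```

```text
6.5 [0.5221 0.1138 0.0878] [2.708 0.224 1.448] [2.9 0.8 8.7] 0.013211969456893093 59.75168824195862 [-0.99  0.64  0.52  2.23  0.79  0.19 -1.42]
grasp shift tool [-0.8 -1.4 -0.6] mm; rotvec [ 0.0014 -0.0021 -0.0042]
out shift tool [-25.3  -1.1 -97.6] mm; rotvec [ 0.0014 -0.0021 -0.0042]
```

apply_moves(claw=[0.01, 0.01, 0.01, 0.01, 0.01, 0.01, 0.01, 0.01, 0.01], xyz=[[-0.0012, 0, -0.0048], [-0.0025, 0, -0.0097], [-0.0025, 0, -0.0097], [-0.0025, 0, -0.0097], [-0.0025, 0, -0.0097], [-0.0025, 0, -0.0097], [-0.0025, 0, -0.0097], [-0.0025, 0, -0.0097], [0, 0, 0]], twist=[[0, 0, 0], [0, 0, 0], [0, 0, 0], [0, 0, 0], [0, 0, 0], [0, 0, 0], [0, 0, 0], [0, 0, 0], [0, 0, 0]])

```text
clock: 7.4
position: [0.4901, 0.1137, 0.1563]
tool_rot: [2.709, 0.225, 1.448]
force: [0.5, 0.2, -2.4]
grip_width: 0.0133
finger_force: 59.3
```

Run:
```python
from h import *
from workcell import bot
p,r=cur(bot)
q,t=tool(RED,-.016,.42,.17); delta(p,r,q,t,"out")
# waypoint above holder, leaning, origin 90 mm up
o=np.r_[HOL,.10]
q,t=tool(o,HY,.42); print(q);delta(p,r,q,t,"hover"); print("world",q-p)
```

```text
7.4 [0.4901 0.1137 0.1563] [2.709 0.225 1.448] [ 0.5  0.2 -2.4] 0.013338354890225466 59.26202952861786 [-1.    0.43  0.46  2.26  0.73  0.4  -1.34]
out shift tool [-0.1 -0.1 -0.2] mm; rotvec [-0.0001 -0.0017 -0.0041]
[ 0.4534376  -0.3122757   0.16993409]
hover shift tool [-419.6  -19.9   80.9] mm; rotvec [ 0.0378 -0.0707  0.1454]
world [-0.0366414  -0.42598361  0.01366239]
```

Run:
```python
from h import *
from workcell import bot
p,r=cur(bot)
print("lift 90",r.inv().apply([0,0,90]).round(1))
o=np.r_[HOL,.10]
q,t=tool(o,HY,.42);w=q-p-[0,0,.09]
print("across up",r.inv().apply([w[0],w[1],0]).round(4))
```

```text
7.4 [0.4901 0.1137 0.1563] [2.709 0.225 1.448] [ 0.5  0.2 -2.4] 0.013338354890225466 59.26202952861786 [-1.    0.43  0.46  2.26  0.73  0.4  -1.34]
lift 90 [-20.   36.8 -79.7]
across up [-0.4165 -0.0255  0.093 ]
```

apply_moves(claw=[0.01, 0.01, 0.01, 0.01, 0.01], xyz=[[-0.005, 0.0092, -0.02], [-0.005, 0.0092, -0.02], [-0.005, 0.0092, -0.02], [-0.005, 0.0092, -0.02], [0, 0, 0]], twist=[[0, 0, 0], [0, 0, 0], [0, 0, 0], [0, 0, 0], [0, 0, 0]])

```text
clock: 7.9
position: [0.4911, 0.1142, 0.2475]
tool_rot: [2.707, 0.223, 1.447]
force: [-0.7, 0.7, -2.8]
grip_width: 0.0133
finger_force: 59.3
```

apply_moves(claw=[0.01, 0.01, 0.01, 0.01, 0.01, 0.01, 0.01, 0.01, 0.01, 0.01, 0.01, 0.01, 0.01, 0.01, 0.01, 0.01, 0.01, 0.01, 0.01], xyz=[[-0.0231, -0.0014, 0.0052], [-0.0231, -0.0014, 0.0052], [-0.0231, -0.0014, 0.0052], [-0.0231, -0.0014, 0.0052], [-0.0231, -0.0014, 0.0052], [-0.0231, -0.0014, 0.0052], [-0.0231, -0.0014, 0.0052], [-0.0231, -0.0014, 0.0052], [-0.0231, -0.0014, 0.0052], [-0.0231, -0.0014, 0.0052], [-0.0231, -0.0014, 0.0052], [-0.0231, -0.0014, 0.0052], [-0.0231, -0.0014, 0.0052], [-0.0231, -0.0014, 0.0052], [-0.0231, -0.0014, 0.0052], [-0.0231, -0.0014, 0.0052], [-0.0231, -0.0014, 0.0052], [-0.0231, -0.0014, 0.0052], [0, 0, 0]], twist=[[0, 0, 0], [0, 0, 0], [0, 0, 0], [0, 0, 0], [0, 0, 0], [0, 0, 0], [0, 0, 0], [0, 0, 0], [0, 0, 0], [0, 0, 0], [0, 0, 0], [0, 0, 0], [0, 0, 0], [0, 0, 0], [0, 0, 0], [0, 0, 0], [0, 0, 0], [0, 0, 0], [0, 0, 0]])

```text
clock: 9.8
position: [0.4512, -0.3162, 0.2447]
tool_rot: [2.711, 0.227, 1.441]
force: [-0.2, -0.5, -2.0]
grip_width: 0.0134
finger_force: 59.2
```

Run:
```python
from h import *
from workcell import bot
p,r=cur(bot)
q,t=tool(np.r_[HOL,.10],HY,.42);delta(p,r,q,t,"hover"); print("world",q-p)
delta(q,t,*tool(np.r_[HOL,.10],HY,0),"straight")
```

```text
9.8 [ 0.4512 -0.3162  0.2447] [2.711 0.227 1.441] [-0.2 -0.5 -2. ] 0.0133532667837179 59.177788496017456 [ 0.24  0.2   0.27  2.19 -0.03  0.27  0.44]
hover shift tool [ 20.8 -28.5  66. ] mm; rotvec [ 0.0348 -0.0657  0.1403]
world [ 0.00219095  0.00388884 -0.07476415]
straight shift tool [ 1.6 31.2  6.4] mm; rotvec [ 0.4069 -0.     -0.1039]
```

apply_moves(claw=[0.01, 0.01, 0.01], xyz=[[0, 0, 0], [0, 0, 0], [0, 0, 0]], twist=[[0.0174, -0.0328, 0.07], [0.0174, -0.0329, 0.07], [0, 0, 0]])

```text
clock: 10.1
position: [0.4543, -0.3104, 0.2447]
tool_rot: [2.71, 0.228, 1.29]
force: [0.2, 1.1, -3.5]
grip_width: 0.0135
finger_force: 59.2
```

Run:
```python
from h import *
from workcell import bot
p,r=cur(bot)
q,t=tool(np.r_[HOL,.10],HY,.42);delta(p,r,q,t,"hover"); print("world",q-p)
```

```text
10.1 [ 0.4543 -0.3104  0.2447] [2.71  0.228 1.29 ] [ 0.2  1.1 -3.5] 0.013523089969892836 59.2213100194931 [-0.02  0.22  0.5   2.2   0.12  0.29  0.09]
hover shift tool [ 14.9 -30.9  66.5] mm; rotvec [ 0.0014 -0.0036  0.0072]
world [-0.00081507 -0.0018329  -0.0747809 ]
```

apply_moves(claw=[0.01, 0.01, 0.01, 0.01, 0.01, 0.01], xyz=[[0.003, -0.0062, 0.0133], [0.003, -0.0062, 0.0133], [0.003, -0.0062, 0.0133], [0.003, -0.0062, 0.0133], [0.003, -0.0062, 0.0133], [0, 0, 0]], twist=[[0, -0.003, 0.007], [0, 0, 0], [0, 0, 0], [0, 0, 0], [0, 0, 0], [0, 0, 0]])

```text
clock: 10.7
position: [0.4498, -0.3143, 0.1837]
tool_rot: [2.719, 0.23, 1.283]
force: [0.1, -0.0, -2.0]
grip_width: 0.0131
finger_force: 59.5
```

Run:
```python
from h import *
from workcell import bot
p,r=cur(bot)
q,t=tool(np.r_[HOL,.10],HY,.42);delta(p,r,q,t,"hover"); print("world",q-p)
f=bot.grab_frame("side");pickle.dump(f,open("side1.pkl","wb"));s=f["img"][190:315,275:425]
g=bot.grab_frame("top");pickle.dump(g,open("top1.pkl","wb"));u=g["img"][140:265,370:520]
c=np.hstack([cv2.resize(a,None,fx=2.66,fy=2.66,interpolation=2) for a in(s,u)]);cv2.imwrite("pics/hov.png",c[:,:,::-1])
```

```text
10.7 [ 0.4498 -0.3143  0.1837] [2.719 0.23  1.283] [ 0.1 -0.  -2. ] 0.013071966744451264 59.493804574012756 [ 0.25  0.32  0.19  2.25  0.65  0.16 -0.44]
hover shift tool [ 6.  -2.5 12.8] mm; rotvec [-0.0092  0.0018  0.002 ]
world [ 0.00365456  0.00199684 -0.01379529]
```

View pics/hov.png

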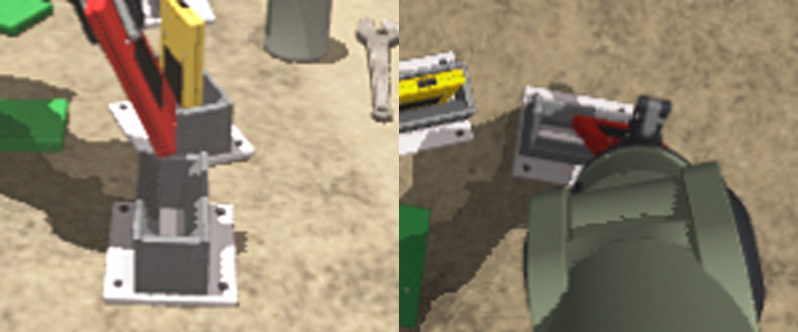

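```bash
cat > k.py <<'E'
from h import *
import itertools
D=[([.2194,.5849,.2307],[-3.1405,0,2.7828],[-1.2822,.5220,-.0363,1.5999,.0212,1.0211,-.1128]),
([.4783,.1198,.2311],[2.721,-.001,1.553],[-1.01,.17,.58,2.28,.28,.35,-.72]),
([.481,.1163,.177],[2.724,.003,1.556],[-.92,.3,.51,2.33,.23,.18,-.69]),
([.4904,.1152,.159],[2.721,.01,1.552],[-.73,.33,.3,2.32,.66,.17,-1.12]),
([.4895,.1184,.159],[2.711,.229,1.456],[-1.03,.43,.48,2.25,.69,.4,-1.3]),
([.5209,.1101,.0875],[2.71,.226,1.448],[-.99,.64,.53,2.23,.79,.19,-1.42]),
([.4901,.1137,.1563],[2.709,.225,1.448],[-1,.43,.46,2.26,.73,.4,-1.34]),
([.4512,-.3162,.2447],[2.711,.227,1.441],[.24,.2,.27,2.19,-.03,.27,.44]),
([.4543,-.3104,.2447],[2.71,.228,1.29],[-.02,.22,.5,2.2,.12,.29,.09]),
([.4498,-.3143,.1837],[2.719,.23,1.283],[.25,.32,.19,2.25,.65,.16,-.44])]
def chain(q,s,c):
    a=[("z",s[0]*q[0]+c[0]),("y",q[1]),("z",s[1]*q[2]),("y",q[3]),("z",s[2]*q[4]),("y",q[5]),("z",s[3]*q[6]+c[1])]
    X=R.identity();o=[]
    for ax,v in a: X=X*R.from_euler(ax,v);o.append(X)
    return o
def fit():
    best=None
    for s in itertools.product([1,-1],repeat=4):
        f=lambda c:np.r_[tuple((chain(q,s,c)[-1].inv()*R.from_euler("xyz",e)).as_rotvec() for p,e,q in D)]
        for c0 in itertools.product([0,3.1],[0,1.57,3.1,-1.57]):
            r=least_squares(f,c0)
            if best is None or r.cost<best[0]:best=(r.cost,s,r.x)
    _,s,c=best
    A=np.vstack([np.hstack([np.eye(3)]+[chain(q,s,c)[i].as_matrix() for i in(0,2,4,6)]) for p,e,q in D]);b=np.concatenate([p for p,e,q in D])
    w=1e-2
    x=np.linalg.lstsq(np.vstack([A,w*np.eye(15)]),np.r_[b,np.zeros(15)],rcond=None)[0]
    return best,x,A@x-b
E
python3 - <<'E'
from k import *
b,x,e=fit();print(b);print(x.reshape(-1,3).round(3));print(abs(e).max(),e.reshape(-1,3).round(3)[-3:])
E
```

```text
(np.float64(0.0002852957970607021), (-1, -1, -1, -1), array([0.00561598, 1.57338777]))
[[ 0.003 -0.002  0.16 ]
 [-0.001 -0.025  0.16 ]
 [ 0.007 -0.026  0.521]
 [ 0.006 -0.006  0.425]
 [-0.002 -0.     0.308]]
0.0031487070939213435 [[ 0.002  0.     0.001]
 [-0.002 -0.002 -0.002]
 [ 0.     0.001 -0.001]]
```

```bash
cat >> k.py <<'E'
lo=np.array([-2.91,-.3,-1.5,.17,-1.26,.16,-2.52]);hi=np.array([2.91,2.13,1.42,2.43,4.41,1.93,2.52])
(_,s_,c_),X_,_=fit()
def fk(q):
    o=chain(q,s_,c_);d=X_.reshape(-1,3)
    return d[0]+o[0].apply(d[1])+o[2].apply(d[2])+o[4].apply(d[3])+o[6].apply(d[4]),o[6]
def ik(p,Rt,q0):
    def f(q):
        a,b=fk(q);return np.r_[(a-p)*5,(b.inv()*Rt).as_rotvec(),1e-4*(q-q0)]
    r=least_squares(f,np.clip(q0,lo+.03,hi-.03),bounds=(lo+.01,hi-.01));return r.x,abs(r.fun[:6]).max()
E
python3 - <<'E'
from k import *
rng=np.random.default_rng(0)
q0=np.array([.25,.32,.19,2.25,.65,.17,-.44])
for lean in(.42,.35,.3,.2,0):
  for z in(.1,.051):
    p,t=tool(np.r_[HOL,z],HY,lean)
    sol=[ik(p,t,q0+rng.normal(0,.5,7)) for _ in range(25)]
    ok=[q for q,e in sol if e<2e-3]
    ok.sort(key=lambda q:np.abs(q-q0).max())
    print(lean,z,len(ok),[q.round(2).tolist() for q in ok[:2]], min(e for _,e in sol))
E
```

```text
0.42 0.1 25 [[0.4, 0.34, 0.01, 2.26, 1.13, 0.17, -0.92], [0.4, 0.34, 0.01, 2.26, 1.13, 0.17, -0.92]] 1.9659843336627955e-08
0.42 0.051 18 [[1.0, 0.55, -0.73, 2.26, 1.68, 0.5, -1.37], [0.96, 0.53, -0.67, 2.27, 1.69, 0.47, -1.39]] 2.9146284830083857e-08
0.35 0.1 25 [[0.31, 0.36, 0.11, 2.2, 0.61, 0.24, -0.4], [0.31, 0.36, 0.1, 2.2, 0.61, 0.24, -0.41]] 6.518886354334175e-09
0.35 0.051 25 [[0.36, 0.46, 0.04, 2.23, 1.21, 0.17, -1.01], [0.36, 0.46, 0.04, 2.23, 1.21, 0.17, -1.01]] 9.983234534188812e-09
0.3 0.1 25 [[0.33, 0.37, 0.07, 2.15, 0.52, 0.33, -0.31], [0.33, 0.37, 0.07, 2.15, 0.52, 0.33, -0.31]] 3.5443532830914393e-09
0.3 0.051 25 [[0.3, 0.46, 0.1, 2.19, 0.75, 0.21, -0.56], [0.3, 0.46, 0.1, 2.19, 0.75, 0.21, -0.55]] 3.3296743130967286e-09
0.2 0.1 25 [[0.3, 0.4, 0.09, 2.06, 0.38, 0.48, -0.16], [0.32, 0.4, 0.06, 2.06, 0.41, 0.48, -0.18]] 1.706308705440307e-09
0.2 0.051 25 [[0.29, 0.49, 0.11, 2.09, 0.47, 0.36, -0.26], [0.29, 0.49, 0.1, 2.09, 0.47, 0.36, -0.26]] 4.9388917885972986e-09
0 0.1 25 [[0.11, 0.5, 0.32, 1.88, 0.14, 0.74, 0.1], [0.17, 0.5, 0.24, 1.88, 0.19, 0.74, 0.05]] 2.7525696583152733e-09
0 0.051 24 [[0.17, 0.57, 0.24, 1.91, 0.19, 0.64, 0.03], [0.19, 0.57, 0.22, 1.91, 0.22, 0.64, 0.01]] 6.0584224720328095e-09
```

```bash
cat >> h.py <<'E'
def caseof(p,r,h=.095,tilt=.25): # case pose from tool pose
    C=r*R.from_rotvec([0,tilt,0])*FL.inv();g=p-r.apply([0,0,.019]);return g-C.apply([0,0,h]),C
E
python3 - <<'E'
from h import *
from workcell import bot
p,r=cur(bot);o,C=caseof(p,r);S=pickle.load(open("side1.pkl","rb"));T=pickle.load(open("top1.pkl","rb"))
print(o)
M=np.array([(-7,-36,0),(7,-36,0),(-7,-36,60),(7,-36,60)])/1e3
a=proj(S,C.apply(M)+o);print(((a-[275,190]+.5)*2.66-.5).round(1))
a=proj(T,C.apply(M)+o);print(((a-[370,140]+.5)*2.66-.5).round(1)+[399,0])
b=(R.from_euler("z",HY).apply(np.array([(26.5,-56,58),(-26.5,-56,58)])/1e3)+[*HOL,0]);print(((proj(S,b)-[275,190]+.5)*2.66-.5).round(1))
s=S["img"][190:290,290:390];cv2.imwrite("pics/hz.png",cv2.resize(s,None,fx=6,fy=6,interpolation=2)[:,:,::-1])
print(((proj(S,C.apply(M)+o)-[290,190]+.5)*6-.5).round(1),((proj(S,b)-[290,190]+.5)*6-.5).round(1))
q,t=tool(np.r_[HOL,.085],HY,.33);delta(p,r,q,t,"to");print("shift in new frame",t.inv().apply(q-p))
E
```

```text
10.8 [ 0.4504 -0.3144  0.1847] [2.718 0.23  1.281] [ 0.3 -0.1 -2.2] 0.013184495615962941 59.49530839920044 [ 0.25  0.32  0.19  2.25  0.64  0.16 -0.43]
[ 0.48135539 -0.31555123  0.11454185]
[[159.1 160.1]
 [178.1 153.6]
 [123.3  88.8]
 [142.8  81.8]]
[[644.4 140.2]
 [648.1 125.9]
 [662.7 157.7]
 [666.7 142.6]]
[[210.4 240.8]
 [133.3 238.9]]
[[269.4 361.8]
 [312.4 347.1]
 [188.7 201. ]
 [232.8 185.1]] [[385.2 543.9]
 [211.3 539.5]]
to shift tool [ 9.7 -2.6 27.1] mm; rotvec [ 0.079   0.0019 -0.0222]
shift in new frame [ 0.00965871 -0.00026995  0.02718671]
```

View pics/hz.png

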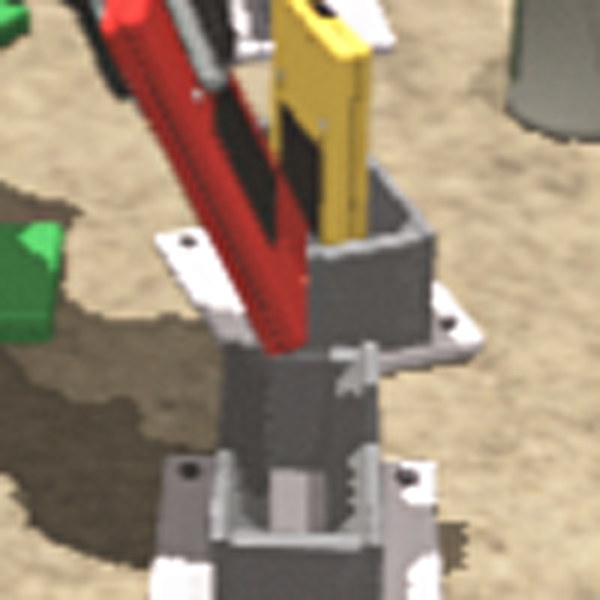

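apply_moves(claw=[0.01, 0.01, 0.01, 0.01], xyz=[[0, 0, 0], [0.0048, 0.0005, 0.0135], [0.0048, 0.0005, 0.0135], [0, 0, 0]], twist=[[0.079, 0.002, -0.022], [0, 0, 0], [0, 0, 0], [0, 0, 0]])

```text
clock: 11.2
position: [0.4617, -0.3125, 0.1572]
tool_rot: [2.803, 0.236, 1.305]
force: [-0.1, 0.1, -2.3]
grip_width: 0.013
finger_force: 59.4
```

Run:
```python
from h import *
from workcell import bot
p,r=cur(bot);o,C=caseof(p,r);print(o,C.as_euler("ZYX"))
hx=R.from_euler("z",HY).apply([.002,0,0])[:2]
q,t=tool(np.r_[HOL+hx,.052],HY,.33);delta(p,r,q,t,"to")
q2,t2=tool(np.r_[HOL+hx/2,.050],HY,0);delta(q,t,q2,t2,"straight")
```

```text
11.2 [ 0.4617 -0.3125  0.1572] [2.803 0.236 1.305] [-0.1  0.1 -2.3] 0.013049413071589027 59.44284796714783 [ 0.3   0.39  0.1   2.18  0.63  0.24 -0.42]
[ 0.48690474 -0.3124064   0.0847161 ] [-0.18364938 -0.32900741  0.00052638]
to shift tool [  6.5 -10.4  30.4] mm; rotvec [-0.0006 -0.001   0.0015]
straight shift tool [ 1.4 23.2  5.5] mm; rotvec [ 0.3197  0.     -0.0816]
```

apply_moves(claw=[0.01, 0.01, 0.01, 0.01, 0.01], xyz=[[0.0016, -0.0026, 0.0076], [0.0016, -0.0026, 0.0076], [0.0016, -0.0026, 0.0076], [0.0016, -0.0026, 0.0076], [0, 0, 0]], twist=[[0, 0, 0], [0, 0, 0], [0, 0, 0], [0, 0, 0], [0, 0, 0]])

```text
clock: 11.7
position: [0.4615, -0.3142, 0.125]
tool_rot: [2.802, 0.237, 1.304]
force: [-0.1, 0.3, -1.2]
grip_width: 0.0132
finger_force: 59.5
```

Run:
```python
from h import *
from workcell import bot
p,r=cur(bot);o,C=caseof(p,r);print(o,C.as_euler("ZYX"))
hx=R.from_euler("z",HY).apply([.0015,0,0])[:2]
# straighten about case origin in steps
n=6
for i,l in enumerate(np.linspace(.33,0,n+1)[1:]):
    q2,t2=tool(np.r_[HOL+hx,.050],HY,l);delta(p,r,q2,t2,i);p,r=q2,t2
f=bot.grab_frame("side");s=f["img"][190:290,290:390];cv2.imwrite("pics/tip.png",cv2.resize(s,None,fx=5,fy=5,interpolation=2)[:,:,::-1])
```

```text
11.7 [ 0.4615 -0.3142  0.125 ] [2.802 0.237 1.304] [-0.1  0.3 -1.2] 0.013219771635356165 59.480071663856506 [ 0.28  0.46  0.13  2.21  0.84  0.16 -0.65]
[ 0.48670918 -0.31414308  0.05252241] [-0.18409739 -0.3298889  -0.00033554]
0 shift tool [1.  3.1 2.2] mm; rotvec [ 0.0534  0.0001 -0.0128]
1 shift tool [0.  4.2 0.1] mm; rotvec [ 0.0533 -0.     -0.0136]
2 shift tool [0.  4.2 0.1] mm; rotvec [ 0.0533  0.     -0.0136]
3 shift tool [0.  4.2 0.1] mm; rotvec [ 0.0533  0.     -0.0136]
4 shift tool [0.  4.2 0.1] mm; rotvec [ 0.0533 -0.     -0.0136]
5 shift tool [0.  4.2 0.1] mm; rotvec [ 0.0533  0.     -0.0136]
```

View pics/tip.png

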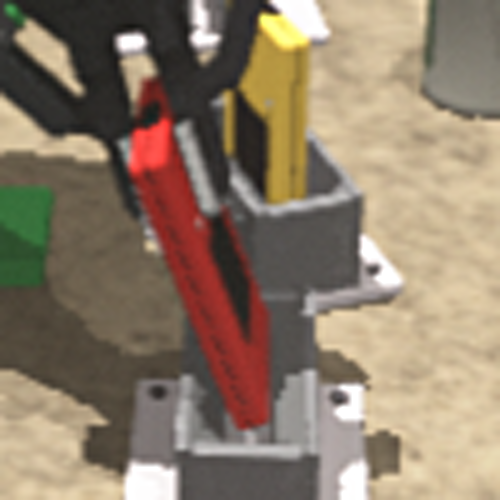

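apply_moves(claw=[0.01, 0.01, 0.01, 0.01, 0.01, 0.01, 0.01], xyz=[[0.001, 0.0032, 0.002], [0, 0.0042, 0.0001], [0, 0.0042, 0.0001], [0, 0.0042, 0.0001], [0, 0.0042, 0.0001], [0, 0.0042, 0.0001], [0, 0, 0]], twist=[[0.0534, 0, -0.013], [0.0533, 0, -0.0136], [0.0533, 0, -0.0136], [0.0533, 0, -0.0136], [0.0533, 0, -0.0136], [0.0533, 0, -0.0136], [0, 0, 0]])

```text
clock: 12.45
position: [0.4874, -0.318, 0.1278]
tool_rot: [3.141, 0.248, 1.386]
force: [-0.6, 0.6, -2.1]
grip_width: 0.0134
finger_force: 59.5
```

Run:
```python
from h import *
from workcell import bot
p,r=cur(bot);o,C=caseof(p,r);print(o,C.as_euler("ZYX"))
hx=R.from_euler("z",HY).apply([.001,0,0])[:2]
q2,t2=tool(np.r_[HOL+hx,.050],HY,0);delta(p,r,q2,t2)
q3,t3=tool(np.r_[HOL+hx,.010],HY,0);delta(q2,t2,q3,t3)
f=bot.grab_frame("side");s=f["img"][190:290,290:390];cv2.imwrite("pics/up.png",cv2.resize(s,None,fx=5,fy=5,interpolation=2)[:,:,::-1])
M=np.array([(-7,-36,58-50),(7,-36,8),(-7,-36,60),(7,-36,60)])/1e3
print(((proj(f,C.apply(M)+o)-[290,190]+.5)*5-.5).round(1))
```

```text
12.45 [ 0.4874 -0.318   0.1278] [3.141 0.248 1.386] [-0.6  0.6 -2.1] 0.013410884860980073 59.45000231266022 [ 0.48  0.57 -0.2   1.87  0.53  0.75 -0.27]
[ 0.48837388 -0.31323845  0.05123137] [-0.18431619 -0.00071832  0.00233741]
 shift tool [-0.3 -2.2  1.3] mm; rotvec [ 0.0009 -0.0023  0.0005]
 shift tool [ 9.9 -0.  38.8] mm; rotvec [0. 0. 0.]
[[239.2 414.5]
 [276.7 415.4]
 [241.1 298.1]
 [279.7 298.9]]
```

View pics/up.png

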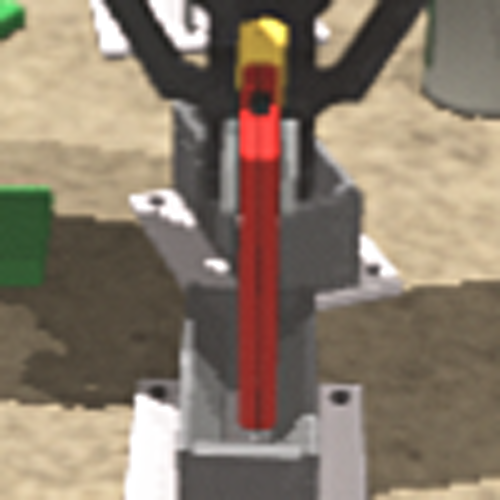

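apply_moves(claw=[0.01, 0.01, 0.01, 0.01, 0.01, 0.01], xyz=[[0, -0.0026, 0.001], [0, 0, 0], [0.0012, 0, 0.0048], [0.0012, 0, 0.0048], [0.0012, 0, 0.0048], [0, 0, 0]], twist=[[0, -0.002, 0], [0, 0, 0], [0, 0, 0], [0, 0, 0], [0, 0, 0], [0, 0, 0]])

```text
clock: 13.1
position: [0.483, -0.3183, 0.1107]
tool_rot: [-3.141, 0.252, 1.385]
force: [-0.3, 0.2, -2.6]
grip_width: 0.0137
finger_force: 59.5
```

Run:
```python
from h import *
from workcell import bot
p,r=cur(bot);o,C=caseof(p,r);print(o,C.as_euler("ZYX"));print("in holder",R.from_euler("z",-HY).apply(o-[*HOL,0]),bot.observe()["moment"])
```

```text
13.1 [ 0.483  -0.3183  0.1107] [-3.141  0.252  1.385] [-0.3  0.2 -2.6] 0.013672342179174107 59.54385995864868 [ 0.48  0.59 -0.19  1.89  0.56  0.71 -0.3 ]
[ 0.48379634 -0.31384482  0.0341247 ] [-0.18557663  0.00020652 -0.00185405]
in holder [-0.00110129 -0.00065864  0.0341247 ] [ 0.35892491 -0.02401644 -0.03400456]
```

apply_moves(claw=[0.01, 0.01, 0.01, 0.01, 0.01, 0.01], xyz=[[0.0012, 0.0008, 0.0048], [0.0012, 0, 0.0048], [0.0012, 0, 0.0048], [0.0007, 0, 0.003], [0.0007, 0, 0.003], [0, 0, 0]], twist=[[0, 0, 0], [0, 0, 0], [0, 0, 0], [0, 0, 0], [0, 0, 0], [0, 0, 0]])

```text
clock: 13.7
position: [0.484, -0.3189, 0.0902]
tool_rot: [3.141, 0.252, 1.385]
force: [-0.0, -0.3, -1.4]
grip_width: 0.0133
finger_force: 59.5
```

apply_moves(claw=[0.01, 0.01, 0.01], xyz=[[0.0004, 0, 0.0015], [0.0004, 0, 0.0015], [0, 0, 0]], twist=[[0, 0, 0], [0, 0, 0], [0, 0, 0]])

```text
clock: 14.0
position: [0.4841, -0.3189, 0.0874]
tool_rot: [3.141, 0.252, 1.385]
force: [0.5, -0.5, -2.2]
grip_width: 0.013
finger_force: 59.6
```

Run:
```python
from h import *
from workcell import bot
p,r=cur(bot);o,C=caseof(p,r);print("in holder",R.from_euler("z",-HY).apply(o-[*HOL,0]),bot.observe()["moment"])
```

```text
14.0 [ 0.4841 -0.3189  0.0874] [3.141 0.252 1.385] [ 0.5 -0.5 -2.2] 0.013035900696965069 59.55017566680908 [ 0.46  0.63 -0.17  1.9   0.59  0.67 -0.33]
in holder [ 0.00017834 -0.00102811  0.01081778] [ 0.39000967 -0.05953511 -0.00250573]
```

Nearly down; small steps until the floor is felt.

apply_moves(claw=[0.01, 0.01, 0.01], xyz=[[0.0003, 0, 0.001], [0.0003, 0, 0.001], [0, 0, 0]], twist=[[0, 0, 0], [0, 0, 0], [0, 0, 0]])

```text
clock: 14.3
position: [0.4842, -0.3189, 0.0854]
tool_rot: [3.14, 0.252, 1.385]
force: [-0.2, 0.2, -1.7]
grip_width: 0.013
finger_force: 59.6
```

apply_moves(claw=[0.01, 0.01], xyz=[[0.0003, 0, 0.001], [0, 0, 0]], twist=[[0, 0, 0], [0, 0, 0]])

```text
clock: 14.5
position: [0.4846, -0.3192, 0.0852]
tool_rot: [3.139, 0.253, 1.384]
force: [-1.2, -0.2, 11.5]
grip_width: 0.0133
finger_force: 61.6
```

apply_moves(claw=[0.02, 0.03, 0.04, 0.045, 0.045, 0.045, 0.045], xyz=[[0, 0, 0], [0, 0, 0], [0, 0, 0], [0, 0, 0], [0, 0, 0], [0, 0, 0], [0, 0, 0]], twist=[[0, 0, 0], [0, 0, 0], [0, 0, 0], [0, 0, 0], [0, 0, 0], [0, 0, 0], [0, 0, 0]])

```text
clock: 15.2
position: [0.4841, -0.3188, 0.0844]
tool_rot: [3.141, 0.252, 1.385]
force: [0.1, 0.5, 0.7]
grip_width: 0.0448
finger_force: 0.0
```

apply_moves(claw=[0.045, 0.045, 0.045, 0.045, 0.045, 0.045, 0.045, 0.045, 0.045, 0.045], xyz=[[-0.0025, 0, -0.01], [-0.005, 0, -0.02], [-0.005, 0, -0.02], [-0.005, 0, -0.02], [-0.005, 0, -0.02], [-0.005, 0, -0.02], [-0.005, 0, -0.02], [0, 0, 0], [0, 0, 0], [0, 0, 0]], twist=[[0, 0, 0], [0, 0, 0], [0, 0, 0], [0, 0, 0], [0, 0, 0], [0, 0, 0], [0, 0, 0], [0, 0, 0], [0, 0, 0], [0, 0, 0]])

```text
clock: 16.2
position: [0.4839, -0.3177, 0.218]
tool_rot: [3.141, 0.252, 1.385]
force: [-1.0, -0.1, 0.0]
grip_width: 0.0451
finger_force: 0.0
```

Run:
```python
from h import *
from workcell import bot
cur(bot)
f=bot.grab_frame("side");s=f["img"][120:320,270:400]
g=bot.grab_frame("top");u=g["img"][120:320,180:500]
c=np.hstack([cv2.resize(a,None,fx=k,fy=2,interpolation=2) for a,k in((s,2),(u,1.6))]);cv2.imwrite("pics/end.png",c[:,:,::-1])
```

```text
16.2 [ 0.4839 -0.3177  0.218 ] [3.141 0.252 1.385] [-1.  -0.1  0. ] 0.04509908314677555 0.0 [ 0.52  0.44 -0.25  1.81  0.45  0.92 -0.17]
```

View pics/end.png

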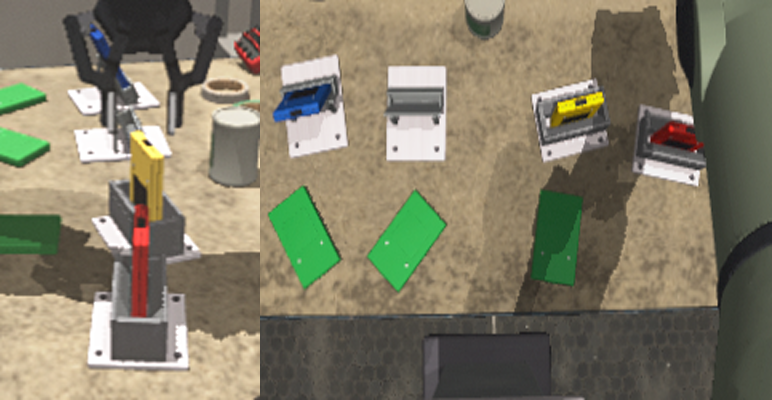

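The red case stands upright in its holder (side view about (140,270)). The blue and yellow cases haven't moved, and the gripper is clear.

```bash
python3 -c "
from workcell import bot
print(bot.job_done())"
```

```text
the job is handed in; nothing more can be done
None
```

The red case is standing upright on the bottom of the empty holder and released, the blue and yellow cases were not moved, and the job is handed in at about 16 s; to stay in the arm's reach I eased the lean from 0.42 to 0.33 rad before tipping it in.

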